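# Fasten the draw latch of the handpiece case

## Task

Two small grey carry cases stand on the dental counter, seam upwards, each with one steel draw latch across the seam. One of them is still unfastened: swing its upright wire loop over so that it drops behind the keeper on the far half, then swing the lever back and press it down until it snaps over centre and lies flat, with the loop caught on the keeper.

Things in the scene. Friction and masses are not known exactly. Their poses are not given: they have to be found in the camera images.
- case: Unfastened case: two grey shells, 165 x 170 mm (x, y), top at 110; fixed. Origin: underside centre, on the seam, z up; x runs across the seam from lever to keeper. Its twin, lever already flat, stands beside it (either side). Lever: strip 26 mm wide, 4 thick, 54 long from its pivot, a pin along y at (-30, 0, 124) mm here. As the lever closes, the keeper's shell gives 5 mm at some 25 N.
- lever (a joint): Lever angle, rad: 0 closed, flat along the case's -x (stop); pi/2 upright; starts 1.85 to 2.15, leaning to the keeper (stop at 2.25); stays where left. The loop pivots on the lever 12 mm from the lever's pivot, so closing pulls the loop up to 16 mm to -x. Pushing the lever's outer part to -x and down takes up to 5 N; over centre at about 0.35, then it stays down.
- loop_bar (a point): Middle of the bar (38 mm along y, 5 thick) at the wire loop's free end, 60 mm from its pivot. Tab 18 x 30 mm: centre 14 mm beyond the bar and 8 mm above it when down (to +x of it when up). Starts within 16 deg of upright, bar over 10 mm above the lever's end. Pushed 40 mm to +x, it falls by its weight onto the keeper plate, 5 to 15 mm past the lip, and stays down as the lever swings.
- keeper (a point): Seat of the bar when hooked (its middle): 5.5 mm above the far shell's top, 22 mm to +x of the seam; axes as the case's. The keeper is a steel plate with an upright lip, 26 mm wide and 14 mm high, on the -x side of the seat and leaning a little over it; the bar drops in from above on the lip's +x side.

How it is judged:
On the way:
1. the loop's bar lies down behind the keeper's lip while the lever is still up (z of loop_bar in the frame of keeper between -0.006 and 0.007 m and x of loop_bar in the frame of keeper between -0.006 and 0.025 m and value of joint lever above 0.9 rad), for 0.2 s.
At the end, for the whole second after the job is handed in: The lever lies flat (within 0.15 rad of closed) and the loop's bar is caught behind the keeper's lip: within about 6 mm along x and z of the keeper's seat (z of loop_bar in the frame of keeper between -0.006 and 0.007 m and x of loop_bar in the frame of keeper between -0.006 and 0.008 m and value of joint lever below 0.15 rad); the robot touches nothing.
It also fails if it takes over 45 s, if anything falls off the work surface, if the arm or the gripper's body presses on something with over 40 N, if the wrist force passes 120 N, or if a joint passes its speed limit or range.

## Robot

A 7-joint arm with a two-finger parallel gripper is mounted at the origin on the work surface. World frame = base frame: x ahead of the robot, y to its left, z up, the work surface at z = 0. Lengths are in m, angles in rad, forces in N, time in s.
With the tool pointing down it reaches from about 0.425 to 0.825 m from the base axis. Payload 3.6 kg.
Tool frame: the origin (TCP) lies at the very end of the fingers, on their centre line; the grasp point (between the pads) lies manip.grip_point_offset behind it (manip.grip_point_offset is the distance from the TCP to the grasp point, in m); z points along the fingers, y is the line along which they close (so a half turn about z gives the same grasp; the last joint's range is limited). The gripper opens to 85 mm and grips with 20 to 120 N. Pads are 22 mm wide; open, the fingers measure 114 mm over their backs; the gripper's body (76 mm by 85 mm) begins 54 mm behind the grasp point. The pads swing forward as they close: fully open they stand 13 mm farther back than shut.
Start: joints at [1.292, 0.615, -0.013, 1.423, 0.008, 1.103, -0.04], TCP at [0.163, -0.629, 0.195] pointing down, gripper open.
Joint ranges: [-3.12, 3.12], [-0.3, 2.06], [-1.34, 1.32], [0.26, 2.42], [-1.36, 4.5], [0.01, 1.98], [-2.84, 2.84]. Speed limits (rad/s): [2.79, 2.79, 3.14, 3.14, 3.14, 3.14, 3.14].

## Interface

Orientations are given as a rotation vector (axis times angle).
In Python, from workcell import manip, vision, finder gives the robot as it stands.
- The arm moves only by the tool send_rows, never from a script. Its argument "moves" is a list of rows, each a list of 3 entries, a list of its own where there are three numbers: the turn, a rotation vector about the tool's x, y, z in degrees, then the shift along the tool's x, y, z in cm, then the opening, from 0 (shut) to 1 (fully open). A call has 1 to 5 rows; each row shifts and turns the commanded pose from where the row before left it, along the tool's axes as they then stand; what a row does not reach is not made up. A row lasts 1/8 s, in which the tool goes at most 62.5 mm and 10.7 degrees, less where a joint would pass 70% of its speed; a pose out of reach is approached as far as the arm can. A call with a gripper value outside its range is refused whole. The fingers move at their own pace and stop on an object; "newtons" is the grip in N (left out, the last holds). Time passes only in rows, so rows that do not move let the fingers close. It gives the time, the measured TCP pose, the force, the opening and the grip force at its end, in the units of the state.
- manip.sense(): the state, without advancing time (a new reading comes with each control period).
- vision.capture(name): name is "scene" or "top" or "wrist"; returns (picture, depth): 384x512x3 uint8, red, green, blue; 384x512 float32, m along the optical axis (not along the pixel's ray), 0 where there is no reading.
- vision.camera_params(name): a dict with "fovy" (degrees; the focal length in pixels is half the picture's height over the tangent of half this angle, whatever the lens; pixels are square), "cx", "cy" (the principal point, pixels), "dist_coeffs" ([k1, k2, p1, p2, k3] as OpenCV has them; the pictures are not rectified), "origin" and "attitude" of the camera in the world. Camera axes: x right, y down, z forward; pixel columns grow to the right and rows downward; lengths in m; the calibration is good to about 2 mm. A picture is of the moment at which its call begins: read the wrist's pose just before it. camera_params takes no time and is no camera call; for the wrist camera it gives the pose at the moment of the call.
- manip.hand_in(): hands the job in; it is judged then, once.
Trained networks look in the newest picture that a camera, given by its name, has taken for a name from the list of things; names that differ only in an ending like _2 or _b are one class to them, and where a whole thing is asked for, a point or a joint stands for the part that bears it (a point fixed in the world has none). Each returns a list of dicts, best first, with "p" (0 to 1); they miss things now and then, are a little off and sometimes report something else, mostly with a low value. They report only what shows in the picture. A call takes as long as a camera call.
- finder.boxes_of(camera, thing): "extent" ([left, top, width, height] in pixels, round what is visible of it).
- finder.outline_of(camera, thing): "region" (384x512 bool, what is visible of it) and "extent" ([left, top, width, height] in pixels, round what is visible of it).
The state is a dict: "clock": time; "joints": joint angles; "qvel": joint speeds; "joint_torque": joint torques, N m; "position": TCP position; "tool_rot": TCP orientation; "ft_force": force on the tool from outside, world axes, zero at the start; "torque": the same for the moment, N m; "finger_gap": finger opening in m; "grasp_force": force on a finger pad.
Only numpy, scipy, OpenCV 4.12 (cv2) and the standard library are available. Lean on these libraries where they do the work, as an engineer would, in place of code of your own. Each camera call takes 0.05 s, during which the arm holds its last target. There are 200 camera calls.

## Working session

There is one attempt and no reset: what is moved stays moved. The work goes in short steps, Python scripts to look and compute and a tool call to move; the robot and the scene stay as the last step left them, time stands still between calls to the robot, and variables do not carry over. Pictures are saved under pics/ and viewed, at most 10 in all, crops included, and the job is handed in when it is done.

Besides the shell and the picture viewer there is one more tool, called by a JSON object that holds its "fn" and its "kwargs". send_rows: Moves the arm, as the interface text tells. Its arguments: {"type":"object","properties":{"moves":{"type":"array","items":{"type":"array"}},"newtons":{"type":"number"}},"required":["moves"]}

```bash
mkdir -p pics
cat > h.py <<'E'
import numpy as np, cv2
from scipy.spatial.transform import Rotation as R
from workcell import manip, vision, finder
def cap(n):
    p=vision.camera_params(n); im,d=vision.capture(n); return im,d,p
def att(p):
    a=np.array(p["attitude"],float)
    return a if a.shape==(3,3) else (R.from_rotvec(a).as_matrix() if a.size==3 else R.from_quat(a).as_matrix())
def K(p):
    f=192/np.tan(np.radians(p["fovy"])/2); return np.array([[f,0,p["cx"]],[0,f,p["cy"]],[0,0,1.]])
def world(p,d,uv):
    uv=np.asarray(uv,float).reshape(-1,2)
    n=cv2.undistortPoints(uv[:,None],K(p),np.array(p["dist_coeffs"],float))[:,0]
    z=d[uv[:,1].astype(int),uv[:,0].astype(int)]
    return (np.c_[n,np.ones(len(n))]*z[:,None])@att(p).T+np.array(p["origin"])
def cloud(p,d):
    v,u=np.mgrid[0:384,0:512]; return world(p,d,np.c_[u.ravel(),v.ravel()]).reshape(384,512,3)
def save(n,im): cv2.imwrite("pics/"+n,np.ascontiguousarray(im[...,::-1]))
E
python3 - <<'E'
from h import *
print(manip.grip_point_offset, {k:np.round(v,3) for k,v in manip.sense().items()})
ims=[]
for n in ("scene","top"):
    im,d,p=cap(n); print(n,p); save(n+"0.png",im); ims.append(im); np.savez(n+"0.npz",im=im,d=d)
    for t in ("case","lever","loop_bar","keeper"):
        try: print(t,[(np.round(b["p"],2),np.round(b["extent"])) for b in finder.boxes_of(n,t)])
        except Exception as e: print(t,e)
E
```

```text
0.0187 {'clock': np.float64(0.0), 'joints': array([ 1.291,  0.616, -0.013,  1.425,  0.008,  1.103, -0.04 ]), 'qvel': array([-0.001, -0.   ,  0.001, -0.001, -0.002, -0.   , -0.   ]), 'joint_torque': array([ 0.0000e+00, -4.6921e+01,  2.5900e-01, -1.7103e+01,  1.0000e-02,
        1.0000e-02, -0.0000e+00]), 'position': array([ 0.162, -0.628,  0.194]), 'tool_rot': array([-3.114e+00, -3.960e-01,  1.000e-03]), 'ft_force': array([-0.199,  0.529, -0.629]), 'torque': array([-0.011,  0.06 ,  0.003]), 'grasp_force': np.float64(0.0), 'finger_gap': np.float64(0.085)}
scene {'fovy': 49.553538570983015, 'cx': 255.71996524155006, 'cy': 188.0355920724453, 'dist_coeffs': array([-0.07500876,  0.        ,  0.        ,  0.        ,  0.        ]), 'origin': array([1.18900004, 0.10400602, 0.57404738]), 'attitude': array([-1.55687704, -1.79888647,  0.92566723])}
case [(np.float64(0.95), array([ 95., 129., 125., 139.]))]
lever [(np.float64(0.67), array([145., 127.,  21.,  52.]))]
loop_bar [(np.float64(0.53), array([151., 130.,  16.,  44.]))]
keeper [(np.float64(0.9), array([ 94., 185., 104.,  87.]))]
top {'fovy': 57.703420407564835, 'cx': 252.58807575720252, 'cy': 191.4207469978738, 'dist_coeffs': array([0.02826529, 0.        , 0.        , 0.        , 0.        ]), 'origin': array([ 0.45978686, -0.00886071,  0.80510237]), 'attitude': array([-2.17662173,  2.14822609, -0.11692948])}
case [(np.float64(0.78), array([287., 118., 104., 101.]))]
lever [(np.float64(0.55), array([333., 162.,  29.,  21.])), (np.float64(0.34), array([287., 118., 107., 102.]))]
loop_bar [(np.float64(0.65), array([329., 170.,  32.,  10.]))]
keeper [(np.float64(0.8), array([301., 118.,  91.,  55.]))]
```

```bash
ls -la . pics
```

```text
.:
total 2712
drwxr-xr-x  3 agent agent    4096 Nov 29 18:01 .
drwxr-xr-x 23 root  root     4096 Nov 29 18:00 ..
-rw-r--r--  1 agent agent     922 Nov 29 18:01 h.py
drwxr-xr-x  2 agent agent    4096 Nov 29 18:01 pics
-rw-r--r--  1 agent agent 1376748 Nov 29 18:01 scene0.npz
-rw-r--r--  1 agent agent 1376748 Nov 29 18:01 top0.npz

pics:
total 440
drwxr-xr-x 2 agent agent   4096 Nov 29 18:01 .
drwxr-xr-x 3 agent agent   4096 Nov 29 18:01 ..
-rw-r--r-- 1 agent agent 218944 Nov 29 18:01 scene0.png
-rw-r--r-- 1 agent agent 219070 Nov 29 18:01 top0.png
```

View pics/scene0.png

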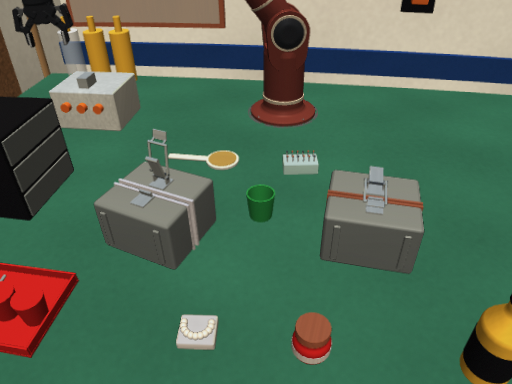

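View pics/top0.png

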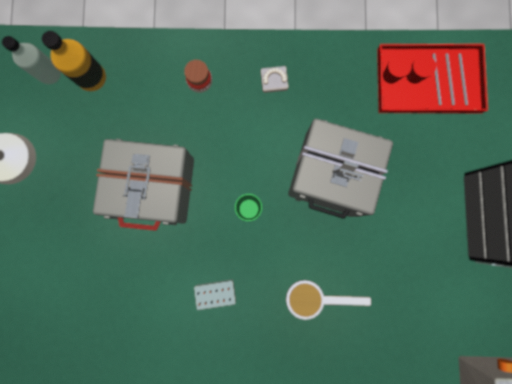

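The unfastened case is the one at the scene image's (155,200) and the top image's (342,168). Its loop is upright and its keeper at (348,147) is on the side away from the robot. Next I measure it.

Run:
```python
from h import *
for n in ("top","scene"):
    z=np.load(n+"0.npz"); im,d=z["im"],z["d"]; p=vision.camera_params(n); C=cloud(p,d)
    P=C.reshape(-1,3)
    m=(abs(P[:,2]-.11)<.006)&(P[:,1]<-.02)&(P[:,0]>.3)&(P[:,0]<.8)&(P[:,1]>-.45)
    r=cv2.minAreaRect(P[m,:2].astype(np.float32)); print(n,m.sum(),r,np.median(P[m,2]))
    m=(P[:,2]>.118)&(P[:,1]<-.05)&(P[:,0]>.35)&(P[:,0]<.75)&(P[:,1]>-.35)
    np.save(n+"_hi.npy",P[m]); print(m.sum())
z=np.load("top0.npz"); r=cv2.minAreaRect  # keep
p=vision.camera_params("top");C=cloud(p,z["d"])
P=C.reshape(-1,3);m=(abs(P[:,2]-.11)<.006)&(P[:,1]<-.02)&(P[:,0]>.3)&(P[:,0]<.8)&(P[:,1]>-.45)
b=cv2.boxPoints(cv2.minAreaRect(P[m,:2].astype(np.float32)));print(b)
c=b.mean(0); best=None
e=[b[1]-b[0],b[2]-b[1]]
for v in e:
    a=np.arctan2(v[1],v[0]); a=(a+np.pi/2)%np.pi-np.pi/2
    if abs(a)<np.pi/4: th=a; print("x-edge len",np.linalg.norm(v))
    else: print("y-edge",np.linalg.norm(v))
print(c,np.degrees(th)); 
M=np.array([[np.cos(th),-np.sin(th)],[np.sin(th),np.cos(th)]])
for n in("top","scene"):
    H=np.load(n+"_hi.npy"); L=np.c_[(H[:,:2]-c)@M,H[:,2]]
    L=L[(abs(L[:,1])<.03)&(abs(L[:,0])<.07)]
    print(n); L=L[np.argsort(L[:,2])]; print(np.round(L[::max(1,len(L)//45)]*1000).astype(int).tolist())
```

```text
top 5820 ((0.5924155116081238, -0.1879635751247406), (0.17296895384788513, 0.15926259756088257), 73.96712493896484) 0.11075051010502834
407
scene 4135 ((0.5952683687210083, -0.1884639859199524), (0.17163942754268646, 0.1601092666387558), 74.3284683227539) 0.10996428065463415
649
[[ 0.49199554 -0.24909082]
 [ 0.6450634  -0.29307738]
 [ 0.69283545 -0.12683633]
 [ 0.5397676  -0.08284977]]
x-edge len 0.15926263
y-edge 0.17296894
[ 0.5924155  -0.18796358] -16.032871
top
[[22, 4, 118], [22, -7, 120], [23, -3, 122], [23, 10, 124], [27, -5, 125], [-27, 1, 125], [24, -1, 126], [24, 11, 126], [-24, 16, 127], [-26, 8, 128], [-25, 5, 130], [-26, 13, 133], [-21, 6, 138], [-22, -4, 140], [-25, 6, 141], [-21, -4, 145], [-16, -12, 154], [-16, -7, 157], [-16, 7, 159], [-25, 22, 161], [-15, -7, 163], [-15, -9, 164], [-14, 7, 166], [-13, 10, 168], [-13, 0, 172], [-13, -2, 174], [-6, 6, 174], [-7, 4, 175], [-6, -5, 176], [-13, 10, 176], [-10, 6, 177], [-9, -3, 177], [-30, 22, 189], [-31, 20, 197], [-29, 19, 197], [-29, 5, 198], [-31, 11, 198], [-29, 10, 199], [-30, 3, 199], [-31, 5, 200], [-32, 14, 201], [-37, 12, 202], [-44, -10, 216], [-41, -13, 217], [-43, -13, 217], [-42, 14, 218]]
scene
[[28, 10, 118], [29, -1, 121], [-22, -7, 122], [27, 6, 123], [30, 10, 124], [28, 9, 125], [-21, 4, 126], [-16, -14, 128], [-18, -5, 132], [-20, -15, 135], [-18, 3, 137], [-17, -1, 139], [-17, 9, 141], [-13, 5, 145], [-14, -11, 147], [-13, -3, 150], [-12, 6, 153], [-23, 23, 154], [-11, 14, 157], [-10, 13, 160], [-9, -5, 162], [-23, 20, 165], [-27, -17, 167], [-24, -18, 171], [-23, 21, 172], [-7, 15, 173], [-26, 20, 174], [-23, -19, 175], [-24, -19, 176], [-27, -16, 180], [-29, 19, 185], [-25, 23, 190], [-28, 22, 195], [-27, -11, 196], [-31, -7, 197], [-33, 12, 198], [-28, 2, 198], [-35, 16, 200], [-37, -10, 202], [-37, -8, 204], [-39, 2, 205], [-39, -8, 207], [-40, -6, 209], [-41, 15, 211], [-38, -11, 213], [-41, -8, 215], [-41, -1, 216]]
```

{"fn": "send_rows", "kwargs": {"moves": [[[0, 0, -10], [0, 0, -2.5], 0], [[0, 0, -10], [0, 0, -2.5], 0], [[0, 0, -10], [0, 0, -2.5], 0], [[0, 0, -10], [0, 0, -2.5], 0], [[0, 0, -10], [0, 0, -1], 0]]}}

```text
clock: 1.12
position: [0.1628, -0.63, 0.3068]
tool_rot: [2.65, 1.682, -0.001]
ft_force: [0.2, -0.2, 0.2]
finger_gap: 0.0003
grasp_force: 0.0
```

```bash
cat >> h.py <<'E'
Cc=np.array([.594,-.188,0]); TH=np.radians(-16.2)
Rc=R.from_euler("z",TH).as_matrix()
def st():
    s=manip.sense(); T=R.from_rotvec(s["tool_rot"]).as_matrix()
    print("t",round(float(s["clock"]),2),"case mm",np.round((s["position"]-Cc)@Rc*1000,1),"tool axes in case",np.round((Rc.T@T).tolist(),3).tolist(),"F",np.round(s["ft_force"]@Rc,1),"gap",s["finger_gap"])
    return s,T
def go(x,y,z,s,T):
    g=Cc+Rc@np.array([x,y,z])/1000; print("tool cm",np.round((g-s["position"])@T*100,2))
E
python3 - <<'E'
from h import *
s,T=st(); go(-85,0,300,s,T)
for n in("top","scene"):
    z=np.load(n+"0.npz"); P=cloud(vision.camera_params(n),z["d"]).reshape(-1,3)
    m=(P[:,2]>.02)&(P[:,0]>.05)&(P[:,0]<.75)&(P[:,1]<-.28)&(P[:,1]>-.75); Q=P[m]
    for x in np.arange(.05,.75,.1):
        q=Q[(Q[:,0]>=x)&(Q[:,0]<x+.1)]
        if len(q): print(n,round(x,2),q[:,1].min().round(2),q[:,1].max().round(2),q[:,2].max().round(2))
E
```

```text
t 1.12 case mm [-290.8 -544.8  306.8] tool axes in case [[0.156, 0.988, 0.002], [0.988, -0.156, -0.003], [-0.002, 0.002, -1.0]] F [ 0.2 -0.2  0.2] gap 0.00034137778908568706
tool cm [57.03 11.8   0.56]
top 0.15 -0.55 -0.45 0.13
top 0.35 -0.51 -0.48 0.14
top 0.45 -0.49 -0.48 0.15
top 0.55 -0.5 -0.28 0.16
top 0.65 -0.54 -0.3 0.03
scene 0.05 -0.65 -0.45 0.35
scene 0.15 -0.7 -0.45 0.37
scene 0.35 -0.62 -0.48 0.2
scene 0.45 -0.59 -0.48 0.2
scene 0.55 -0.56 -0.28 0.2
scene 0.65 -0.46 -0.28 0.1
```

{"fn": "send_rows", "kwargs": {"moves": [[[0, 0, -9], [0, 0, 0], 0], [[0, 0, 0], [5.45, 2.0, 0], 0], [[0, 0, 0], [5.45, 2.0, 0], 0], [[0, 0, 0], [5.45, 2.0, 0], 0], [[0, 0, 0], [5.45, 2.0, 0], 0]]}}

```text
clock: 1.75
position: [0.3022, -0.4415, 0.305]
tool_rot: [2.517, 1.879, 0.0]
ft_force: [1.6, -0.3, -0.1]
finger_gap: 0.0001
grasp_force: 0.0
```

{"fn": "send_rows", "kwargs": {"moves": [[[0, 0, 0], [5.45, 2.0, 0], 0], [[0, 0, 0], [5.45, 2.0, 0], 0], [[0, 0, 0], [5.45, 2.0, 0], 0], [[0, 0, 0], [5.45, 2.0, 0], 0], [[0, 0, 0], [5.0, 2.0, 0], 0]]}}

```text
clock: 2.38
position: [0.4743, -0.2128, 0.3051]
tool_rot: [2.516, 1.879, 0.0]
ft_force: [0.8, 0.1, -0.8]
finger_gap: 0.0
grasp_force: 0.0
```

Run:
```python
from h import *
s,T=st(); go(-85,0,190,s,T)
im,d,p=cap("wrist"); save("w1.png",im)
C=(cloud(p,d).reshape(-1,3)-Cc)@Rc*1000
m=(C[:,2]>140)&(C[:,2]<235)&(abs(C[:,1])<40)&(abs(C[:,0])<70); L=C[m]; L=L[np.argsort(L[:,2])]
print(len(L),np.round(L[::max(1,len(L)//30)]).astype(int).tolist())
```

```text
t 2.38 case mm [-108.   -57.3  305.1] tool axes in case [[0.005, 1.0, 0.001], [1.0, -0.005, -0.0], [-0.0, 0.001, -1.0]] F [ 0.7  0.3 -0.8] gap 3.056765219408929e-05
tool cm [ 5.74  2.26 11.51]
999 [[-24, -7, 140], [-23, -13, 143], [-23, 4, 146], [-18, -12, 157], [-17, 9, 159], [-17, 7, 162], [-16, -6, 163], [-15, 9, 166], [-15, -8, 167], [-32, 18, 172], [-15, 3, 173], [-9, 8, 174], [-9, 2, 174], [-31, 15, 175], [-13, -1, 175], [-11, -9, 176], [-13, -14, 177], [-34, -4, 195], [-32, -1, 196], [-34, 1, 197], [-31, 14, 197], [-32, -20, 197], [-34, 9, 198], [-33, 3, 198], [-36, 13, 199], [-35, -13, 199], [-38, 12, 202], [-46, -2, 215], [-46, 11, 216], [-44, -15, 216], [-45, -4, 217]]
```

{"fn": "send_rows", "kwargs": {"moves": [[[0, 0, 0], [5.7, 0, 0], 0], [[0, 0, 0], [0, 0, 4.0], 0], [[0, 0, 0], [0, 0, 4.0], 0], [[0, 0, 0], [0, 0, 3.6], 0], [[0, 0, 0], [0, 1.0, 0], 0]]}}

```text
clock: 3.05
position: [0.4967, -0.1627, 0.1867]
tool_rot: [-2.513, -1.876, 0.007]
ft_force: [0.0, -0.2, 0.1]
finger_gap: 0.0001
grasp_force: 0.0
```

Run:
```python
from h import *
s,T=st(); go(0,0,189,s,T)
```

```text
t 3.05 case mm [-100.4   -2.9  186.7] tool axes in case [[0.005, 1.0, -0.007], [1.0, -0.005, -0.0], [-0.0, -0.007, -1.0]] F [ 0.1 -0.2  0.1] gap 9.807040684992189e-05
tool cm [ 0.34 10.04 -0.3 ]
```

{"fn": "send_rows", "kwargs": {"moves": [[[0, 0, 0], [0.3, 2.0, 0], 0], [[0, 0, 0], [0, 1.5, 0], 0], [[0, 0, 0], [0, 1.0, 0], 0], [[0, 0, 0], [0, 1.0, 0], 0], [[0, 0, 0], [0, 1.0, 0], 0]]}}

```text
clock: 3.68
position: [0.5629, -0.1786, 0.1892]
tool_rot: [2.517, 1.879, 0.001]
ft_force: [-0.6, 0.3, -0.2]
finger_gap: -0.0002
grasp_force: 0.0
```

{"fn": "send_rows", "kwargs": {"moves": [[[0, 0, 0], [0, 1.0, 0], 0], [[0, 0, 0], [0, 1.0, 0], 0], [[0, 0, 0], [0, 0.5, 0], 0], [[0, 0, 0], [0, 0, 0], 0]]}}

```text
clock: 4.18
position: [0.5864, -0.1854, 0.1885]
tool_rot: [-2.517, -1.879, 0.0]
ft_force: [0.4, -0.1, 0.1]
finger_gap: -0.0001
grasp_force: 0.0
```

```bash
cat > look.py <<'E'
from h import *
import sys
s,T=st(); out=[]
for n in ("scene","top"):
    im,d,p=cap(n); C=(cloud(p,d).reshape(-1,3)-Cc)@Rc*1000
    r,_=cv2.projectPoints(R.from_matrix(att(p).T).as_rotvec(),np.zeros(3),np.zeros(3),K(p),None) if 0 else (0,0)
    m=(C[:,2]>114)&(C[:,2]<235)&(abs(C[:,1])<30)&(C[:,0]>-95)&(C[:,0]<60)
    L=C[m]
    for a in range(-95,60,8):
        q=L[(L[:,0]>=a)&(L[:,0]<a+8)]
        if len(q): print(n,a,len(q),np.round(np.percentile(q[:,2],[5,50,95])))
    c=(80,110,160,120) if n=="scene" else (280,100,120,120)
    out.append(cv2.resize(im[c[1]:c[1]+c[3],c[0]:c[0]+c[2]],None,fx=400/c[2],fy=400/c[2],interpolation=2))
h=max(o.shape[0] for o in out)
save(sys.argv[1],np.hstack([np.pad(o,((0,h-o.shape[0]),(0,0),(0,0))) for o in out]))
E
python3 look.py l1.png
```

```text
t 4.17 case mm [ -8.    0.4 188.5] tool axes in case [[0.005, 1.0, -0.0], [1.0, -0.005, 0.0], [0.0, -0.0, -1.0]] F [0.4 0.  0.1] gap -9.143618824772101e-05
scene -47 102 [200. 210. 216.]
scene -39 47 [197. 201. 208.]
scene -31 190 [118. 179. 198.]
scene -23 149 [118. 136. 150.]
scene -15 112 [150. 163. 232.]
scene -7 62 [170. 175. 233.]
scene 1 12 [230. 233. 235.]
scene 17 13 [114. 122. 124.]
scene 25 58 [114. 120. 125.]
scene 33 19 [114. 114. 115.]
scene 41 21 [114. 115. 115.]
scene 49 15 [114. 114. 115.]
top -63 2 [114. 114. 114.]
top -47 41 [114. 216. 218.]
top -39 89 [114. 187. 201.]
top -31 115 [114. 133. 199.]
top -23 62 [141. 159. 168.]
top -15 81 [115. 174. 178.]
top -7 6 [114. 115. 233.]
top 9 3 [114. 115. 116.]
top 17 64 [115. 121. 126.]
top 25 21 [114. 115. 126.]
top 33 25 [114. 115. 116.]
top 41 33 [114. 115. 116.]
top 49 12 [114. 115. 116.]
top 57 1 [114. 114. 114.]
```

View pics/l1.png

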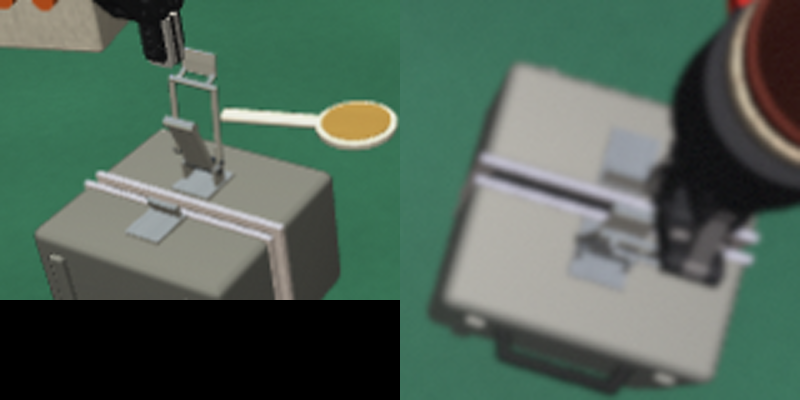

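The picture shows the fingertips standing beside the loop, on the -y side, with the loop not moved. The reported pose says y=0. I'll measure where the fingers appear in the depth data.

Run:
```python
from h import *
s,T=st()
print(s["joints"],s["position"],s["tool_rot"])
for n in ("scene","top","wrist"):
    im,d,p=cap(n); C=(cloud(p,d).reshape(-1,3)-Cc)@Rc*1000
    if n=="wrist": print(p["origin"],att(p).round(3).tolist()); save("w2.png",im)
    m=(C[:,2]>180)&(C[:,2]<300)&(abs(C[:,1])<120)&(abs(C[:,0])<120)
    L=C[m]
    for a in range(180,300,10):
        q=L[(L[:,2]>=a)&(L[:,2]<a+10)]
        if len(q): print(n,a,len(q),"x",np.round(np.percentile(q[:,0],[2,50,98])),"y",np.round(np.percentile(q[:,1],[2,50,98])))
```

```text
t 4.28 case mm [ -8.5   0.3 188.6] tool axes in case [[0.005, 1.0, -0.001], [1.0, -0.005, 0.0], [0.0, -0.001, -1.0]] F [-0.5 -0.  -0.9] gap 0.00011235611448952477
[ 0.51302892  0.59220579 -0.40692758  1.53263173  0.25449644  1.07001816
 -0.24286579] [ 0.5859592  -0.18532253  0.18864173] [-2.51695609e+00 -1.87926964e+00  5.01719681e-04]
scene 180 29 x [-31. -27. -25.] y [-20.  19.  22.]
scene 190 83 x [-39. -29. -27.] y [-20.   1.  22.]
scene 200 80 x [-42. -39. -37.] y [-13.   2.  16.]
scene 210 48 x [-44. -41. -40.] y [-10.   3.  15.]
scene 220 21 x [-12.  -1.   0.] y [-8.  5. 12.]
scene 230 77 x [-20.  -0.   7.] y [-5.  8. 13.]
scene 240 88 x [-20.   2.   7.] y [-6.  8. 13.]
scene 250 91 x [-19.  -0.   7.] y [-6.  7. 12.]
scene 260 69 x [-20.  -0.   8.] y [-4. 10. 14.]
scene 270 189 x [-39.  -1.  27.] y [-11.  11.  14.]
scene 280 193 x [-46.   2.  35.] y [-9. 11. 14.]
scene 290 270 x [-53.   7.  43.] y [-11.  11.  18.]
top 180 4 x [-33. -32. -30.] y [19. 20. 22.]
top 190 47 x [-35. -32. -29.] y [-7.  6. 21.]
top 200 13 x [-42. -37. -32.] y [ 6. 13. 17.]
top 210 26 x [-46. -44. -43.
[... 398 characters left out ...]
1226337   0.36777073] [[0.959, -0.274, -0.073], [-0.284, -0.926, -0.25], [0.001, 0.26, -0.966]]
wrist 180 72 x [-32. -30. -28.] y [-19.  18.  20.]
wrist 190 692 x [-38. -32. -30.] y [-20.   1.  20.]
wrist 200 445 x [-43. -41. -37.] y [-15.   1.  14.]
wrist 210 501 x [-46. -44. -42.] y [-15.   0.  13.]
wrist 220 23 x [-16.  -9.  -3.] y [10. 10. 11.]
wrist 230 428 x [-22. -10.   3.] y [ 6. 10. 11.]
wrist 240 610 x [-22.  -9.   4.] y [ 6.  7. 11.]
wrist 250 543 x [-22.  -9.   4.] y [ 6. 10. 11.]
wrist 260 1091 x [-29.  -9.  10.] y [-10.   7.  13.]
wrist 270 3646 x [-43. -11.  24.] y [-8. 12. 14.]
wrist 280 5914 x [-49.  -6.  30.] y [-8.  9. 13.]
wrist 290 8322 x [-57.  -9.  38.] y [-5. 12. 17.]
```

View pics/w2.png

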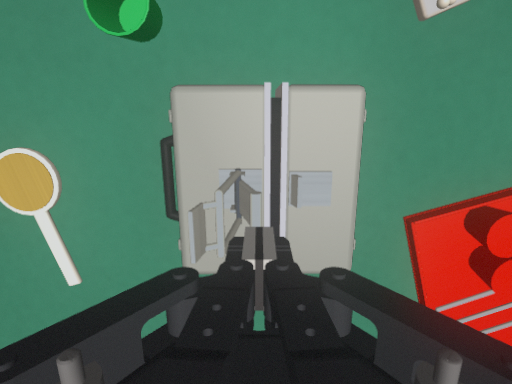

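The loop's tab tops out at z≈217 mm, and the visible fingertips end at about 227 mm although the TCP reads 188. So the shut fingers passed over the loop. I'll measure that tip offset precisely while I back off.

{"fn": "send_rows", "kwargs": {"moves": [[[0, 0, 0], [0, -2.5, 0], 0], [[0, 0, 0], [0, -2.5, 0], 0], [[0, 0, 0], [0, -2.5, 0], 0], [[0, 0, 0], [0, -1, 0], 0], [[0, 0, 0], [0, 0, 0], 0]]}}

```text
clock: 5.05
position: [0.5049, -0.1614, 0.1891]
tool_rot: [2.517, 1.879, 0.001]
ft_force: [0.9, -0.2, 0.2]
finger_gap: 0.0
grasp_force: 0.0
```

Run:
```python
from h import *
s,T=st()
tx=((s["position"]-Cc)@Rc*1000)
for n in ("scene","top","wrist"):
    im,d,p=cap(n); C=((cloud(p,d)-Cc)@Rc*1000)
    m=(C[...,2]>140)&(C[...,2]<tx[2]+75)&(abs(C[...,1])<22)&(abs(C[...,0]-tx[0])<25)
    L=C[m]
    if len(L): print(n,len(L),"zmin pct",np.percentile(L[:,2],[0,1,3,10]).round(1),"x",np.percentile(L[:,0],[1,99]).round(),"y",np.percentile(L[:,1],[1,99]).round())
    # project reported TCP
    c=att(p).T@(s["position"]-p["origin"]); uv,_=cv2.projectPoints(c[None],np.zeros(3),np.zeros(3),K(p),np.array(p["dist_coeffs"],float)); print("TCP px",uv.ravel().round())
    if n=="scene":
        u,v=uv.ravel().astype(int); save("s3.png",cv2.resize(im[max(0,v-60):v+60,max(0,u-80):u+80],None,fx=3,fy=3)); print("crop origin",u-80,v-60)
```

```text
t 5.05 case mm [-93.    0.7 189.1] tool axes in case [[0.005, 1.0, 0.001], [1.0, -0.005, -0.0], [-0.0, 0.001, -1.0]] F [1.  0.  0.2] gap 1.4554477042202771e-05
scene 256 zmin pct [225.8 226.8 228.1 232.3] x [-106.  -77.] y [-6. 14.]
TCP px [177. 131.]
crop origin 96 71
top 45 zmin pct [229.4 229.8 230.9 233.4] x [-106.  -86.] y [ 6. 13.]
TCP px [340. 206.]
wrist 2193 zmin pct [229.  230.2 232.1 235.6] x [-106.  -80.] y [-9. 12.]
TCP px [258. 218.]
```

View pics/s3.png

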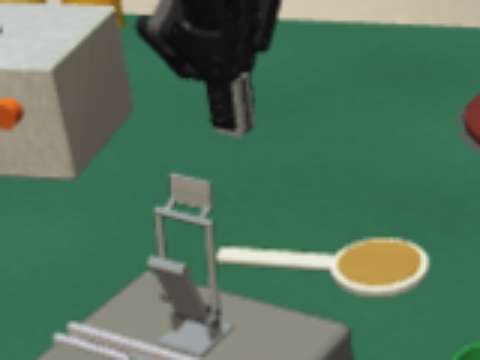

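Confirmed: the real tip at crop (232,133) is 38 mm above the reported TCP at (243,180). I'll command z 38 mm lower and push again.

{"fn": "send_rows", "kwargs": {"moves": [[[0, 0, 0], [0, 0, 2], 0], [[0, 0, 0], [0, 0, 2], 0], [[0, 0, 0], [0, 1.0, 0], 0], [[0, 0, 0], [0, 1.0, 0], 0], [[0, 0, 0], [0, 1, 0], 0]]}}

```text
clock: 5.82
position: [0.5354, -0.1702, 0.1496]
tool_rot: [2.516, 1.878, 0.003]
ft_force: [0.9, -0.1, 0.2]
finger_gap: 0.0001
grasp_force: 0.0
```

{"fn": "send_rows", "kwargs": {"moves": [[[0, 0, 0], [0, 1.0, 0], 0], [[0, 0, 0], [0, 1.0, 0], 0], [[0, 0, 0], [0, 1.0, 0], 0], [[0, 0, 0], [0, 1.0, 0], 0], [[0, 0, 0], [0, 0.5, 0], 0]]}}

```text
clock: 6.45
position: [0.5773, -0.1828, 0.1486]
tool_rot: [-2.518, -1.879, -0.0]
ft_force: [-0.3, -0.3, -0.2]
finger_gap: 0.0004
grasp_force: 0.0
```

```bash
python3 look.py l2.png
```

```text
t 6.45 case mm [-17.5   0.4 148.6] tool axes in case [[0.006, 1.0, 0.0], [1.0, -0.006, 0.0], [0.0, 0.0, -1.0]] F [-0.2 -0.4 -0.2] gap 0.0003636025596780942
scene -55 1 [233. 233. 233.]
scene -47 5 [231. 234. 235.]
scene -39 6 [229. 233. 234.]
scene -31 60 [115. 138. 233.]
scene -23 228 [119. 142. 230.]
scene -15 229 [151. 174. 226.]
scene -7 162 [167. 200. 232.]
scene 1 168 [186. 199. 213.]
scene 9 16 [231. 233. 235.]
scene 17 13 [114. 117. 124.]
scene 25 61 [114. 119. 125.]
scene 33 29 [114. 114. 115.]
scene 41 17 [114. 114. 116.]
scene 49 14 [114. 114. 115.]
top -55 1 [114. 114. 114.]
top -47 17 [114. 115. 139.]
top -39 40 [114. 115. 233.]
top -31 114 [114. 137. 221.]
top -23 92 [139. 153. 211.]
top -15 47 [128. 173. 218.]
top -7 31 [171. 183. 204.]
top 1 16 [188. 192. 207.]
top 9 3 [114. 115. 115.]
top 17 28 [114. 117. 124.]
top 25 16 [114. 115. 125.]
top 33 17 [114. 115. 117.]
top 41 14 [114. 115. 116.]
top 49 8 [114. 115. 115.]
```

View pics/l2.png

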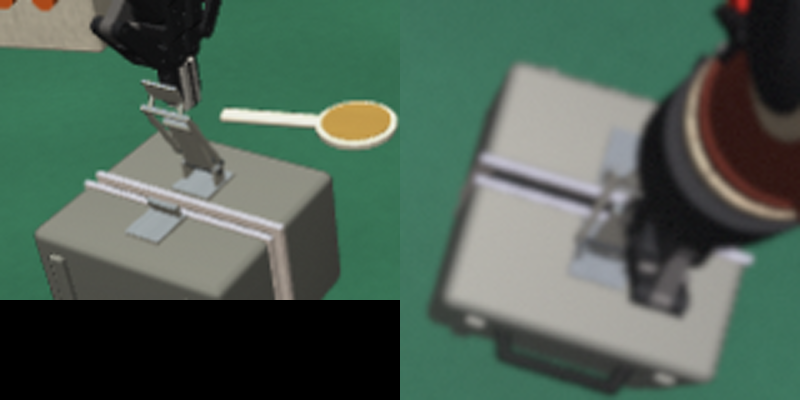

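The loop is tilting towards the keeper, with its bar now at about x=0. I keep pushing.

{"fn": "send_rows", "kwargs": {"moves": [[[0, 0, 0], [0, 0.8, 0], 0], [[0, 0, 0], [0, 0.8, 0], 0], [[0, 0, 0], [0, 0.8, 0], 0], [[0, 0, 0], [0, 0.4, 0], 0], [[0, 0, 0], [0, 0, 0], 0]]}}

```text
clock: 7.18
position: [0.6037, -0.1906, 0.1486]
tool_rot: [-2.517, -1.879, -0.0]
ft_force: [-0.2, 1.2, -0.5]
finger_gap: -0.0002
grasp_force: 0.0
```

```bash
python3 look.py l3.png
```

```text
t 7.17 case mm [ 10.    0.2 148.6] tool axes in case [[0.006, 1.0, -0.0], [1.0, -0.006, 0.0], [0.0, -0.0, -1.0]] F [-0.5  1.1 -0.5] gap -0.00018130860541116256
scene -31 38 [115. 123. 137.]
scene -23 108 [115. 139. 151.]
scene -15 122 [143. 160. 231.]
scene -7 52 [144. 173. 232.]
scene 1 73 [152. 215. 233.]
scene 9 89 [157. 206. 234.]
scene 17 200 [122. 204. 231.]
scene 25 177 [114. 167. 228.]
scene 33 47 [114. 115. 232.]
scene 41 54 [114. 185. 234.]
scene 49 11 [114. 115. 115.]
top -71 1 [114. 114. 114.]
top -55 1 [114. 114. 114.]
top -47 15 [114. 115. 116.]
top -39 34 [114. 115. 127.]
top -31 117 [115. 133. 141.]
top -23 113 [139. 151. 165.]
top -15 71 [115. 174. 177.]
top -7 31 [148. 201. 232.]
top 1 37 [151. 194. 222.]
top 9 32 [137. 196. 227.]
top 17 54 [115. 123. 164.]
top 25 54 [120. 167. 178.]
top 33 40 [114. 178. 181.]
top 41 14 [114. 181. 185.]
top 49 6 [114. 115. 116.]
```

{"fn": "send_rows", "kwargs": {"moves": [[[0, 0, 0], [0, 0.8, 0], 0], [[0, 0, 0], [0, 0.7, 0], 0], [[0, 0, 0], [0, 0, 0], 0], [[0, 0, 0], [0, 0, 0], 0]]}}

```text
clock: 7.78
position: [0.6178, -0.1947, 0.1486]
tool_rot: [-2.517, -1.879, 0.0]
ft_force: [-0.3, 0.4, 0.0]
finger_gap: -0.0
grasp_force: 0.0
```

```bash
python3 look.py l4.png
```

```text
t 7.78 case mm [ 24.7   0.2 148.6] tool axes in case [[0.005, 1.0, -0.0], [1.0, -0.005, 0.0], [0.0, -0.0, -1.0]] F [-0.5  0.3  0. ] gap -4.448458255390803e-06
scene -39 1 [125. 125. 125.]
scene -31 29 [115. 124. 138.]
scene -23 143 [118. 135. 148.]
scene -15 122 [132. 160. 175.]
scene -7 54 [129. 171. 231.]
scene 1 33 [125. 128. 234.]
scene 9 45 [122. 127. 233.]
scene 17 113 [118. 207. 233.]
scene 25 183 [117. 190. 222.]
scene 33 196 [118. 208. 232.]
scene 41 74 [120. 123. 230.]
scene 49 79 [115. 121. 235.]
scene 57 7 [120. 121. 234.]
top -79 1 [114. 114. 114.]
top -63 1 [114. 114. 114.]
top -55 1 [115. 115. 115.]
top -47 18 [114. 115. 116.]
top -39 37 [114. 115. 121.]
top -31 114 [115. 135. 141.]
top -23 125 [136. 151. 165.]
top -15 95 [117. 174. 178.]
top -7 10 [121. 131. 132.]
top 1 13 [126. 129. 232.]
top 9 31 [115. 197. 232.]
top 17 99 [115. 123. 213.]
top 25 71 [116. 120. 230.]
top 33 34 [114. 121. 124.]
top 41 31 [117. 123. 125.]
top 49 29 [116. 120. 122.]
```

View pics/l4.png

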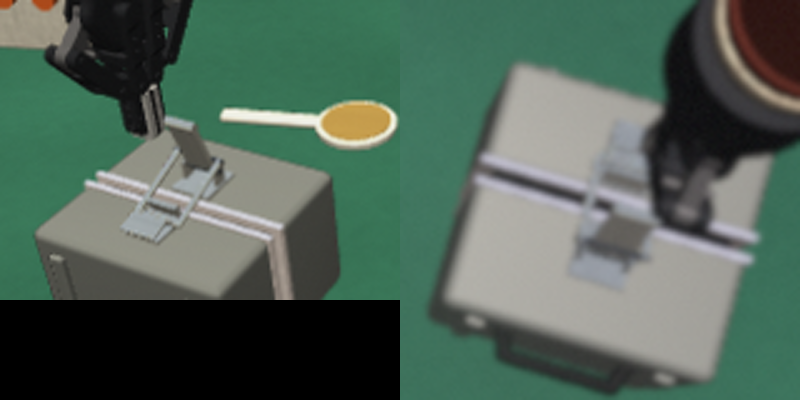

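The loop has dropped over the keeper lip, with the bar at about x≈30, and the lever is still up. Next I lower the tip and push the lever back from its +x side.

{"fn": "send_rows", "kwargs": {"moves": [[[0, 0, 0], [0, 0, 1.3], 0], [[0, 0, 0], [0, 0, 1.2], 0], [[0, 0, 0], [0, -1.0, 0], 0], [[0, 0, 0], [0, -1.0, 0], 0], [[0, 0, 0], [0, -0.8, 0], 0]]}}

```text
clock: 8.5
position: [0.5914, -0.1868, 0.1247]
tool_rot: [2.516, 1.878, 0.003]
ft_force: [0.9, -0.6, 1.7]
finger_gap: -0.0001
grasp_force: 0.6
```

{"fn": "send_rows", "kwargs": {"moves": [[[0, 0, 0], [0, -0.6, 0], 0], [[0, 0, 0], [0, -0.6, 0], 0], [[0, 0, 0], [0, -0.6, 0], 0], [[0, 0, 0], [0, -0.6, 0], 0], [[0, 0, 0], [0, 0, 0], 0]]}}

```text
clock: 9.12
position: [0.5673, -0.1798, 0.1236]
tool_rot: [-2.517, -1.879, 0.001]
ft_force: [-0.5, -0.3, 0.5]
finger_gap: -0.0
grasp_force: 0.2
```

```bash
python3 look.py l5.png
```

```text
t 9.12 case mm [-27.9   0.4 123.6] tool axes in case [[0.005, 1.0, -0.001], [1.0, -0.005, -0.0], [-0.0, -0.001, -1.0]] F [-0.4 -0.5  0.5] gap -1.4978739334529529e-06
scene -79 9 [224. 232. 234.]
scene -71 23 [221. 229. 234.]
scene -63 52 [212. 225. 233.]
scene -55 32 [207. 214. 222.]
scene -47 48 [167. 195. 232.]
scene -39 149 [142. 167. 231.]
scene -31 274 [122. 139. 220.]
scene -23 207 [118. 180. 227.]
scene -15 224 [128. 208. 232.]
scene -7 41 [125. 129. 217.]
scene 1 73 [122. 211. 226.]
scene 9 65 [120. 218. 232.]
scene 17 86 [116. 123. 233.]
scene 25 49 [115. 120. 234.]
scene 33 52 [115. 123. 125.]
scene 41 75 [114. 122. 123.]
scene 49 26 [114. 115. 122.]
top -79 2 [231. 232. 233.]
top -71 12 [220. 229. 234.]
top -63 27 [214. 225. 233.]
top -55 31 [212. 217. 222.]
top -47 57 [114. 183. 230.]
top -39 54 [114. 146. 215.]
top -31 37 [125. 137. 190.]
top -23 19 [114. 132. 180.]
top -15 24 [114. 115. 132.]
top -7 12 [114. 127. 129.]
top 1 9 [124. 125. 127.]
top 9 11 [116. 121. 124.]
top 17 32 [115. 120. 124.]
top 25 20 [115. 121. 125.]
top 33 19 [121. 123. 124.]
top 41 27 [117. 122. 123.]
top 49 2 [116. 117. 117.]
```

View pics/l5.png

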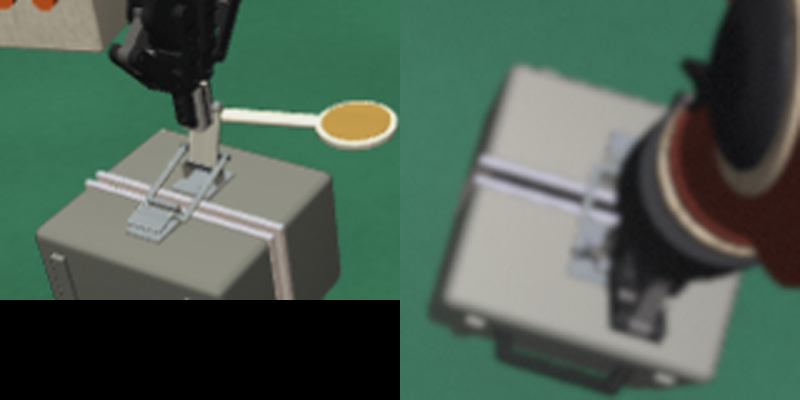

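{"fn": "send_rows", "kwargs": {"moves": [[[0, 0, 0], [0, -0.6, 0.2], 0], [[0, 0, 0], [0, -0.6, 0.4], 0], [[0, 0, 0], [0, -0.6, 0.5], 0], [[0, 0, 0], [0, -0.4, 0.5], 0], [[0, 0, 0], [0, -0.4, 0.5], 0]]}}

```text
clock: 9.85
position: [0.5425, -0.1724, 0.102]
tool_rot: [-2.517, -1.879, 0.0]
ft_force: [1.5, 0.0, 0.6]
finger_gap: 0.0001
grasp_force: 0.6
```

{"fn": "send_rows", "kwargs": {"moves": [[[0, 0, 0], [0, -0.4, 0.5], 0], [[0, 0, 0], [0, -0.2, 0.4], 0], [[0, 0, 0], [0, 0, 0], 0]]}}

```text
clock: 10.22
position: [0.5361, -0.1706, 0.0928]
tool_rot: [-2.515, -1.878, 0.003]
ft_force: [0.3, -0.7, -0.4]
finger_gap: 0.0
grasp_force: 0.0
```

```bash
python3 look.py l6.png
```

```text
t 10.22 case mm [-60.5   0.6  92.8] tool axes in case [[0.005, 1.0, -0.003], [1.0, -0.005, -0.0], [-0.0, -0.003, -1.0]] F [ 0.5 -0.5 -0.4] gap 3.539029753919034e-05
scene -95 43 [180. 198. 233.]
scene -87 32 [176. 185. 232.]
scene -79 58 [123. 203. 233.]
scene -71 172 [125. 204. 233.]
scene -63 97 [125. 164. 233.]
scene -55 204 [125. 159. 226.]
scene -47 270 [125. 194. 230.]
scene -39 122 [123. 185. 232.]
scene -31 148 [121. 181. 230.]
scene -23 133 [120. 193. 234.]
scene -15 117 [120. 208. 230.]
scene -7 112 [119. 218. 225.]
scene 1 50 [117. 216. 221.]
scene 9 19 [116. 118. 120.]
scene 17 59 [116. 122. 125.]
scene 25 36 [114. 124. 126.]
scene 33 53 [114. 125. 127.]
scene 41 50 [114. 125. 128.]
scene 49 4 [114. 115. 115.]
top -95 30 [184. 196. 230.]
top -87 28 [126. 186. 192.]
top -79 38 [125. 130. 202.]
top -71 26 [125. 129. 153.]
top -63 13 [126. 136. 154.]
top -55 6 [126. 127. 136.]
top -47 13 [115. 125. 127.]
top -39 16 [118. 124. 126.]
top -31 15 [121. 124. 128.]
top -23 14 [115. 123. 126.]
top -15 24 [114. 122. 222.]
top -7 11 [117. 122. 171.]
top 1 10 [119. 121. 124.]
top 9 38 [114. 118. 122.]
top 17 45 [117. 123. 126.]
top 25 39 [115. 126. 129.]
top 33 56 [125. 126. 128.]
top 41 23 [115. 126. 127.]
```

View pics/l6.png

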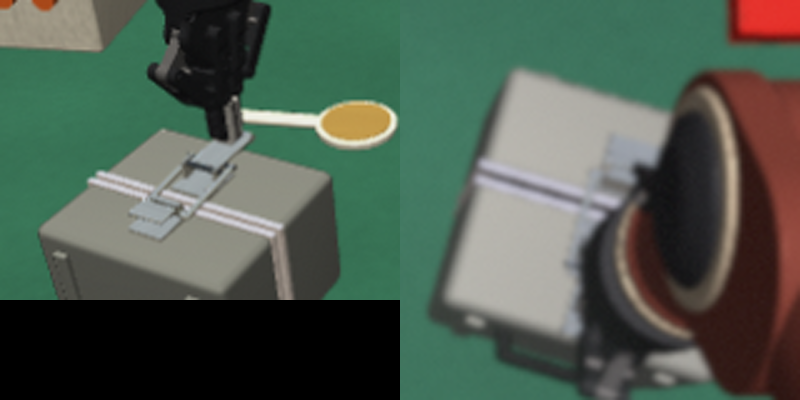

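The lever appears flat: its strip shows at z≈125–130 out to x=-80, and the loop is behind the lip. I'll press gently to confirm.

{"fn": "send_rows", "kwargs": {"moves": [[[0, 0, 0], [0, -0.5, 0.2], 0], [[0, 0, 0], [0, 0, 0.2], 0], [[0, 0, 0], [0, 0, 0.2], 0], [[0, 0, 0], [0, 0, 0], 0]]}}

```text
clock: 10.82
position: [0.5321, -0.1694, 0.0894]
tool_rot: [2.517, 1.879, -0.002]
ft_force: [-3.4, 0.7, 10.3]
finger_gap: 0.0001
grasp_force: 5.2
```

Pressing gives 10 N against a hard stop, with the tip at about 127 mm. I'll retreat upward and check.

{"fn": "send_rows", "kwargs": {"moves": [[[0, 0, 0], [0, 0, -1], 0], [[0, 0, 0], [0, 0, -3], 0], [[0, 0, 0], [0, 0, -4], 0], [[0, 0, 0], [0, -5, -4], 0], [[0, 0, 0], [0, -5, 0], 0]]}}

```text
clock: 11.45
position: [0.4397, -0.1413, 0.2097]
tool_rot: [2.512, 1.876, 0.008]
ft_force: [0.8, -0.1, -0.1]
finger_gap: 0.0001
grasp_force: 0.0
```

```bash
python3 look.py l7.png
```

```text
t 11.45 case mm [-161.2    1.8  209.7] tool axes in case [[0.005, 1.0, 0.008], [1.0, -0.005, 0.0], [0.0, 0.008, -1.0]] F [ 0.7  0.1 -0.1] gap 6.872686960735312e-05
scene -87 1 [121. 121. 121.]
scene -79 28 [122. 127. 128.]
scene -71 34 [124. 126. 127.]
scene -63 29 [124. 126. 127.]
scene -55 34 [124. 125. 127.]
scene -47 28 [124. 125. 126.]
scene -39 46 [120. 125. 127.]
scene -31 64 [116. 125. 127.]
scene -23 51 [115. 122. 128.]
scene -15 18 [118. 120. 122.]
scene -7 18 [117. 120. 122.]
scene 1 18 [116. 119. 120.]
scene 9 16 [118. 118. 120.]
scene 17 61 [116. 122. 124.]
scene 25 38 [114. 125. 126.]
scene 33 48 [114. 125. 127.]
scene 41 61 [114. 125. 127.]
scene 49 4 [114. 115. 115.]
top -87 10 [125. 127. 128.]
top -79 55 [126. 128. 130.]
top -71 57 [124. 126. 129.]
top -63 55 [125. 127. 128.]
top -55 53 [125. 127. 129.]
top -47 65 [117. 127. 129.]
top -39 87 [122. 126. 129.]
top -31 86 [121. 126. 129.]
top -23 44 [114. 119. 127.]
top -15 43 [114. 116. 124.]
top -7 24 [114. 121. 124.]
top 1 21 [118. 121. 122.]
top 9 60 [114. 118. 123.]
top 17 68 [117. 123. 127.]
top 25 66 [115. 126. 128.]
top 33 63 [124. 126. 129.]
top 41 26 [117. 126. 127.]
```

View pics/l7.png

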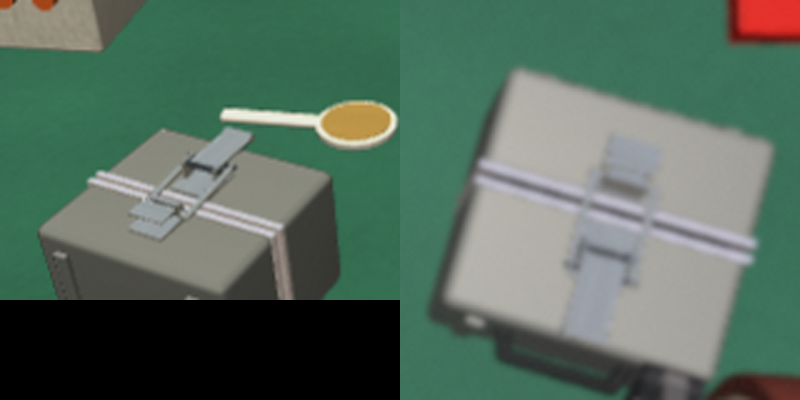

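The lever lies flat at z≈126 out to x≈-84, and the loop is hooked behind the keeper lip. The robot is clear, so I hand in.

```bash
python3 -c "
from workcell import manip
print(manip.hand_in())"
```

```text
the job is handed in; nothing more can be done
None
```

The job is handed in at 11.5 s: in the last images the lever lies flat, the loop is caught behind the keeper's lip and the arm is clear; the hand-in returned no verdict.

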